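# Rock a seized clamp knob free and take the battery out

### The arm

A 6-joint arm with a two-finger parallel gripper is mounted at the origin on a cart in front of the work surface, level with it; the furniture and walls round the work are solid. World frame = base frame: x ahead of the robot, y to its left, z up, the work surface at z = 0. Lengths are in m, angles in rad, forces in N, time in s.
With the tool pointing down it reaches from about 0.3 to 0.875 m from the base axis. Payload 6.4 kg.
Tool frame: the origin (TCP) lies between the finger pads; the fingertips stand 14 mm ahead of it and the grasp point (between the pads) lies 5 mm behind it; z points along the fingers, y is the line along which they close (so a half turn about z gives the same grasp; the last joint's range is limited). The gripper opens to 85 mm and grips with 20 to 120 N. Pads are 22 mm wide; open, the fingers measure 114 mm over their backs; the gripper's body (76 mm by 85 mm) begins 54 mm behind the grasp point. The pads swing forward as they close: fully open they stand 13 mm farther back than shut.
Start: joints at [0.909, 0.181, 1.607, -0, 1.354, -0.206], TCP at [0.253, 0.516, 0.245] pointing down, gripper open.
Joint ranges: [-2.99, 2.99], [-0.89, 2.07], [0.3, 2.58], [-1.14, 4.28], [0, 2.63], [-3.12, 3.12]. Speed limits (rad/s): [2.57, 2.57, 3.01, 3.14, 3.14, 3.14].

### API

Orientations are given as a unit quaternion [x, y, z, w].
In Python, from station import ctrl, read_camera, outline_of gives the robot as it stands.
- The arm moves only by the tool servo_tool, never from a script. Its argument "commands" is a list of rows, each an object with "offset": the shift along the tool's x, y, z in mm, a list of three; "turn": the turn about the tool's z in rad. A call has 1 to 12 rows; each row is the pose to reach, as a shift and turn from the pose commanded when the call began, along the tool's axes at that moment; what a row does not reach only later rows make up. A row lasts 1/8 s, in which the tool goes at most 62.5 mm and 10.7 degrees, less where a joint would pass 70% of its speed; a pose out of reach is approached as far as the arm can. A call with a gripper value outside its range is refused whole. "hand" is the closure in counts, from 0 (fully open) to 255 (shut), set as the call begins (left out, the last holds). The fingers move at their own pace and stop on an object; "grip_force" is the grip in N (left out, the last holds). Time passes only in rows, so rows that repeat a pose let the fingers close. It gives the time, the measured TCP pose, the force, the opening and the grip force at its end, in the units of the state.
- ctrl.read_state(): the state, without advancing time (a new reading comes with each control period).
- read_camera(name): name is "scene" or "top"; returns a dict with "frame" (480x640x3 uint8, red, green, blue), "z_map" (480x640 float32, m along the optical axis (not along the pixel's ray), 0 where there is no reading), "fx", "fy", "cx", "cy" (pixels), "camera_from_world" (4x4, takes a point from world to camera coordinates). Camera axes: x right, y up, looking along -z (the intrinsics and any distortion apply to the point x, -y, -z); pixel columns grow to the right and rows downward; lengths in m; the calibration is good to about 2 mm. A picture is of the moment at which its call begins.
- ctrl.finish_job(): hands the job in; it is judged then, once.
Trained networks look in a picture, given as the dict that the camera call returned (one of the last four; its "shot" number tells which), for a name from the list of things; names that differ only in an ending like _2 or _b are one class to them, and where a whole thing is asked for, a point or a joint stands for the part that bears it (a point fixed in the world has none). Each returns a list of dicts, best first, with "conf" (0 to 1); they miss things now and then, are a little off and sometimes report something else, mostly with a low value. They report only what shows in the picture. A call takes as long as a camera call. They do not tell look-alikes from the thing itself.
- outline_of(picture, thing): "pixels" (480x640 bool, what is visible of it) and "bbox" ([centre column, centre row, width, height] in pixels, round what is visible of it).
The state is a dict: "time_s": time; "joints": joint angles; "joint_vel": joint speeds; "joint_torque": joint torques, N m; "ee_pos": TCP position; "tcp_rot": TCP orientation; "contact_force": force on the tool from outside, world axes, zero at the start; "torque": the same for the moment, N m; "gripper_width": opening from 0.0 (shut) to 1.0 (fully open); "grasp_force": force on a finger pad.
Only numpy, scipy, OpenCV 4.12 (cv2) and the standard library are available. Lean on these libraries where they do the work, as an engineer would, in place of code of your own. Each camera call takes 0.05 s, during which the arm holds its last target. There are 200 camera calls.

### The job

The red wing knob of the blue battery cradle is seized. Rock it gently back and forth, never forcing it hard enough to shear its thin stem, until it breaks free, then turn it counter-clockwise until the steel tongue lies well clear of the battery, lift the black battery out and set it down flat inside the yellow tray without dropping it, without disturbing the screwdriver and the disk drive lying nearby.

Things in the scene. Friction and masses are not known exactly. Their poses are not given: they have to be found in the camera images.
- cradle: fixed blue cradle, base plate 215 x 86 x 12 mm; origin: centre of its underside; x runs from clamp to battery. A round clamp housing (radius 37, top at 30 mm) has its upright axis 75 mm from the origin towards -x. The battery lies along x, centre at x +31 mm, between cheeks (top at 22 mm, 2 mm play) near both its ends; the middle 88 mm of its long sides is open
- clamp_stem (a joint): stem and tongue angle (rad), 0: over the battery; + is counter-clockwise from above (opens). Drags 0.06 N m. Seized: stops hard after 0.03 to 0.5 rad either way, unknown, unlike on each side. Pressed half a second at the stop on one side, then the other, in turn, rust gives and the stops move outward; after two or more clockwise presses it turns free to 1.57. Tongue clear from 0.9; turn to 1.1
- clamp_knob (a joint): twist (rad) of the red knob against the thin stem, a torsion spring: twist = torque / (6 N m/rad), positive when the knob is turned counter-clockwise; about 0.01 while the stem drags along, more at a stop. 0.035 (0.2 N m) is a good press; beyond 0.065 (0.39 N m) either way the stem shears and the job is lost
- knob_grip (a point): point on the clamp axis at the height to grip the red wing knob, 63 mm above the table; the knob is an upright bar 46 mm long (the point's x axis, along the tongue), 14 mm thick, from 44 to 75 mm above the table; grip across the 14 mm
- battery: loose black battery pack, 130 mm long (its y axis), 46 mm wide (its x axis), 19 mm tall, 0.21 kg; origin at the centre of its underside, 12 mm above the table in the cradle; lift straight up at least 30 mm to clear the nest
- tray: fixed yellow open tray, 190 mm (its x axis) x 120 mm outside, walls 4 mm thick and 22 mm high, floor 4 mm thick; origin at the centre of its underside on the table
- screwdriver: loose thin screwdriver, 156 mm long, a bystander, origin under its centre
- hdd: loose silver disk drive 70 x 100 x 11 mm, a bystander, origin under its centre
- tongue_tip (a point): tip of the steel clamp tongue, 57 mm from the clamp axis; the tongue is 15 mm wide, from 34 to 41 mm above the table, and covers the battery's near 17 mm when shut
Not all that is in view belongs to the job. Of the things shaped like the battery, the black one is meant.

How it is judged:
By the outcome, as a careful person would: the job done as asked, in the order asked, and still so for the second after the job is handed in, with the robot touching nothing.
It also fails if it takes over 72 s, if anything falls off the work surface, if the arm or the gripper's body presses on something with over 40 N, if the wrist force passes 120 N, or if a joint passes its speed limit or range.

## Working session

There is one attempt and no reset: what is moved stays moved. The work goes in short steps, Python scripts to look and compute and a tool call to move; the robot and the scene stay as the last step left them, time stands still between calls to the robot, and variables do not carry over. Pictures are saved under pics/ and viewed, at most 10 in all, crops included, and the job is handed in when it is done.

Besides the shell and the picture viewer there is one more tool, called after "Request:" as name(argument=value, ...) on one line, values as JSON. servo_tool: Moves the arm, as the interface text tells. Its arguments: {"type":"object","properties":{"commands":{"type":"array"},"hand":{"type":"number"},"grip_force":{"type":"number"}},"required":["commands"]}

```bash
ls; mkdir -p pics; cat > h.py <<'E'
import numpy as np, cv2
from station import ctrl, read_camera, outline_of
def world(p):
    "HxWx3 world points"
    z=p["z_map"]; v,u=np.mgrid[0:480,0:640]
    c=np.stack([(u-p["cx"])/p["fx"]*z,-(v-p["cy"])/p["fy"]*z,-z,np.ones_like(z)],-1)
    return (c@np.linalg.inv(p["camera_from_world"]).T)[...,:3]
def save(p,n,crop=None,s=1):
    f=p["frame"][...,::-1]
    if crop: a,b,c,d=crop; f=f[b:d,a:c]
    cv2.imwrite("pics/"+n,cv2.resize(f,None,fx=s,fy=s,interpolation=cv2.INTER_CUBIC))
def rect(W,m,zlo=-1,zhi=9):
    q=W[m]; q=q[(q[:,2]>zlo)&(q[:,2]<zhi)]
    r=cv2.minAreaRect(q[:,:2].astype(np.float32)*1000)
    return len(q),np.round(r[0]),np.round(r[1]),round(r[2]),np.round(np.percentile(q[:,2],[5,50,95])*1000)
E
python3 - <<'E'
from h import *
for n in("top","scene"):
    p=read_camera(n); save(p,n+"0.png"); W=world(p)
    if n=="scene": print({k:v for k,v in p.items() if k not in("frame","z_map")})
    for t in["cradle","clamp_knob","battery","tray","screwdriver","hdd","tongue_tip"]:
        for o in outline_of(p,t)[:4]:
            m=o["pixels"]&(p["z_map"]>0)
            if m.sum()>5: print(n,t,round(o["conf"],2),np.round(o["bbox"]),rect(W,m))
print(ctrl.read_state())
E
```

```text
pics
top cradle 0.92 [396. 234.  56.  95.] (2145, array([513., 142.]), array([219.,  91.]), 17, array([ 8., 15., 72.]))
top cradle 0.64 [310. 234.  70.  89.] (3950, array([513., 351.]), array([197., 125.]), 17, array([ 0.,  5., 22.]))
top clamp_knob 0.45 [406. 263.  10.  21.] (124, array([441., 124.]), array([41., 15.]), 22, array([57., 74., 78.]))
top battery 0.66 [242. 334.  39.  22.] (653, array([273., 490.]), array([ 48., 111.]), 7, array([16., 21., 25.]))
top battery 0.57 [391. 221.  29.  49.] (937, array([544., 155.]), array([128.,  44.]), 18, array([26., 31., 34.]))
top battery 0.29 [404. 254.  20.  31.] (302, array([460., 127.]), array([81., 28.]), 25, array([30., 57., 77.]))
top tray 0.94 [311. 233.  72.  89.] (3837, array([511., 350.]), array([190., 121.]), 18, array([ 1.,  4., 21.]))
top screwdriver 0.79 [334. 322.  22.  37.] (272, array([304., 287.]), array([19., 92.]), 72, array([-1., 13., 17.]))
top hdd 0.72 [357. 152.  48.  38.] (1113, array([724., 240.]), array([ 76., 105.]), 29, array([ 5., 10., 14.]))
top hdd 0.27 [406. 254.  14.  32.] (224, array([458., 129.]), arr
[... 1719 characters left out ...]
ray([ 9.08674594e-01,  1.80781894e-01,  1.60701834e+00, -2.92522107e-05,
        1.35379542e+00, -2.06314499e-01]), 'joint_vel': array([ 9.99164950e-04,  5.04256229e-04, -3.79546435e-05, -2.55929113e-04,
       -4.41256300e-04,  8.75839649e-04]), 'joint_torque': array([ 1.72254397e-03, -4.44790721e+01, -3.51665390e+01, -1.42836061e-04,
        4.59872135e-04,  6.68730777e-06]), 'ee_pos': array([0.25311118, 0.51630085, 0.24528977]), 'tcp_rot': array([ 2.25932779e-01,  9.74142895e-01, -7.37169112e-06,  1.23256310e-05]), 'contact_force': array([-0.20378319, -0.12970802, -0.11104199]), 'torque': array([0.00587442, 0.02424257, 0.00049838]), 'grasp_force': 0.0, 'gripper_width': 0.9981576856169586}
```

View pics/scene0.png

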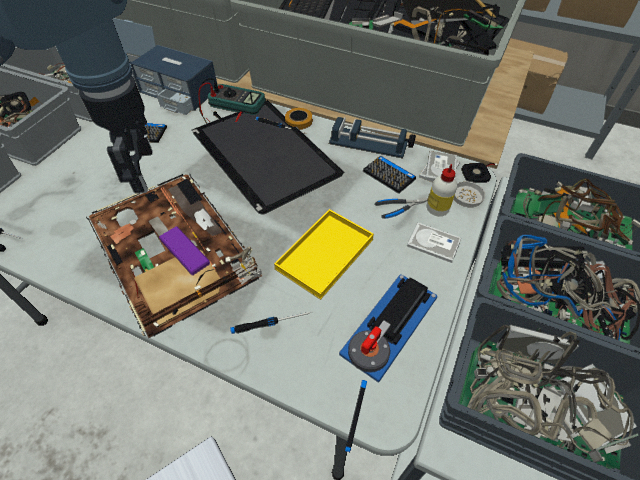

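```bash
python3 - <<'E'
from h import *
p=read_camera("scene"); save(p,"crop0.png",(320,260,480,400),4); W=world(p)
f=p["frame"].astype(int); r,g,b=f[...,0],f[...,1],f[...,2]
roi=np.zeros((480,640),bool); roi[270:400,330:460]=1
for n in("scene","top"):
    p=read_camera(n); W=world(p); hsv=cv2.cvtColor(p["frame"],cv2.COLOR_RGB2HSV).astype(int)
    ok=(p["z_map"]>0)&(np.hypot(W[...,0]-.51,W[...,1]-.145)<.16)
    red=ok&((hsv[...,0]<8)|(hsv[...,0]>172))&(hsv[...,1]>130)
    print(n,"red top",rect(W,red,.07,.085),"red all",rect(W,red,.04))
    blue=ok&(hsv[...,0]>95)&(hsv[...,0]<130)&(hsv[...,1]>100)
    print("blue",rect(W,blue,.005,.05)); 
    print("housing top",rect(W,blue,.027,.034))
    blk=ok&(hsv[...,2]<80)
    print("black",rect(W,blk,.027,.036))
    to=ok&~red&(W[...,2]>.036)&(W[...,2]<.046); print("tongue",rect(W,to))
E
```

```text
scene red top (196, array([440., 121.]), array([46., 14.]), 20, array([71., 74., 77.])) red all (290, array([440., 120.]), array([46., 18.]), 20, array([53., 73., 77.]))
blue (1694, array([490., 138.]), array([259.,  86.]), 18, array([ 9., 12., 17.]))
housing top (40, array([505., 146.]), array([190.,  54.]), 12, array([27., 29., 30.]))
black (1485, array([521.,  80.]), array([212., 187.]), 13, array([28., 31., 33.]))
tongue (190, array([549.,  93.]), array([137., 190.]), 44, array([37., 40., 44.]))
top red top (95, array([442., 123.]), array([43., 13.]), 19, array([71., 74., 77.])) red all (143, array([441., 124.]), array([44., 16.]), 19, array([50., 73., 77.]))
blue (1029, array([501., 142.]), array([239.,  84.]), 18, array([ 8., 12., 25.]))
housing top (38, array([517., 119.]), array([198.,  13.]), 18, array([28., 30., 33.]))
black (839, array([556.,  91.]), array([134., 187.]), 10, array([28., 31., 34.]))
tongue (259, array([539.,  90.]), array([193., 153.]), 27, array([36., 40., 45.]))
```

View pics/crop0.png

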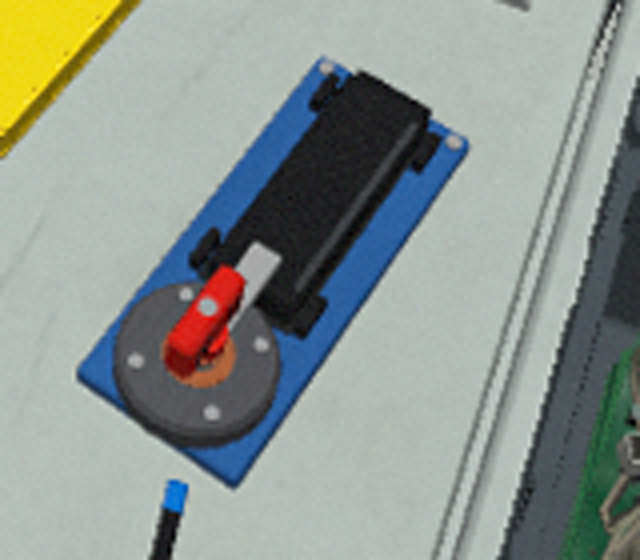

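The scene view shows the black battery in the blue cradle at (400,311) and the red knob at (372,342). Look-alikes for the battery are the purple pack at (186,253), the dark panel at (265,155) and the small keypad at (390,172). Look-alikes for the screwdriver are (270,322) and the pen at (357,415). The crop confirms the choice: black pack between the cheeks, steel tongue over its near end, knob bar in line with the tongue. Knob axis is about (441,122) mm at yaw 19°.

Request:
servo_tool(commands=[{"offset":[-342,-271,70],"turn":2.355},{"offset":[-342,-271,70],"turn":2.355},{"offset":[-342,-271,70],"turn":2.355},{"offset":[-342,-271,70],"turn":2.355},{"offset":[-342,-271,70],"turn":2.355},{"offset":[-342,-271,70],"turn":2.355},{"offset":[-342,-271,70],"turn":2.355},{"offset":[-342,-271,70],"turn":2.355},{"offset":[-342,-271,70],"turn":2.355},{"offset":[-342,-271,70],"turn":2.355},{"offset":[-342,-271,70],"turn":2.355},{"offset":[-342,-271,70],"turn":2.355}], hand=0)

```text
time_s: 2.45
ee_pos: [0.441, 0.1224, 0.1754]
tcp_rot: [0.977, 0.213, 0.0, 0.0]
contact_force: [0.3, -0.3, 0.1]
gripper_width: 0.996
grasp_force: 0.0
```

```bash
cat > s.py <<'E'
from h import *
from scipy.spatial.transform import Rotation as R
s=ctrl.read_state(); M=R.from_quat(s["tcp_rot"]).as_matrix()
print(round(s["time_s"],2),"pos",np.round(s["ee_pos"]*1000,1),"yaw_x %.4f rad"%np.arctan2(M[1,0],M[0,0]),"tilt",np.round(M[:2,2],4),"F",np.round(s["contact_force"],1),"T",np.round(s["torque"],3),"tool F",np.round(M.T@s["contact_force"],1),"w",round(s["gripper_width"],3),"g",s["grasp_force"],"q6",round(s["joints"][5],2))
E
python3 - <<'E'
import s
from h import *
for n in("top","scene"):
    p=read_camera(n); W=world(p); hsv=cv2.cvtColor(p["frame"],cv2.COLOR_RGB2HSV).astype(int)
    ok=(p["z_map"]>0)&(np.hypot(W[...,0]-.441,W[...,1]-.122)<.06)
    red=ok&((hsv[...,0]<8)|(hsv[...,0]>172))&(hsv[...,1]>130); print(n,rect(W,red,.07,.085))
    if n=="scene": save(p,"scene1.png",(290,240,450,380),4)
E
```

```text
2.45 pos [441.  122.4 175.4] yaw_x 0.4295 rad tilt [ 0.0003 -0.    ] F [ 0.3 -0.3  0.1] T [-0.024 -0.045 -0.007] tool F [ 0.2  0.4 -0.1] w 0.996 g 0.0 q6 1.15
top (30, array([427., 118.]), array([11., 11.]), 18, array([71., 75., 78.]))
scene (189, array([439., 121.]), array([45., 14.]), 20, array([72., 74., 77.]))
```

Request:
servo_tool(commands=[{"offset":[0,0,50],"turn":0.0945},{"offset":[0,0,90],"turn":0.0945},{"offset":[0,0,115],"turn":0.0945},{"offset":[0,0,115],"turn":0.0945}])

```text
time_s: 3.05
ee_pos: [0.4391, 0.1224, 0.0587]
tcp_rot: [0.985, 0.171, -0.002, -0.0]
contact_force: [0.3, 0.2, 0.1]
gripper_width: 0.996
grasp_force: 0.0
```

Request:
servo_tool(commands=[{"offset":[0,0,0],"turn":0},{"offset":[0,0,0],"turn":0},{"offset":[0,0,0],"turn":0},{"offset":[0,0,0],"turn":0},{"offset":[0,0,0],"turn":0},{"offset":[0,0,0],"turn":0},{"offset":[0,0,0],"turn":0},{"offset":[0,0,0],"turn":0}], hand=255, grip_force=20)

```text
time_s: 4.05
ee_pos: [0.4421, 0.1212, 0.0613]
tcp_rot: [0.985, 0.17, 0.001, 0.001]
contact_force: [0.0, -7.6, 4.7]
gripper_width: 0.238
grasp_force: 19.9
```

```bash
python3 - <<'E'
import s
from h import *
p=read_camera("scene"); save(p,"scene2.png",(290,240,450,380),4)
E
```

```text
4.05 pos [442.1 121.2  61.3] yaw_x 0.3420 rad tilt [ 0.0023 -0.0023] F [ 0.  -7.6  4.7] T [-1.207  0.019 -0.037] tool F [-2.5  7.2 -4.7] w 0.238 g 19.92892473936081 q6 1.24
```

View pics/scene2.png

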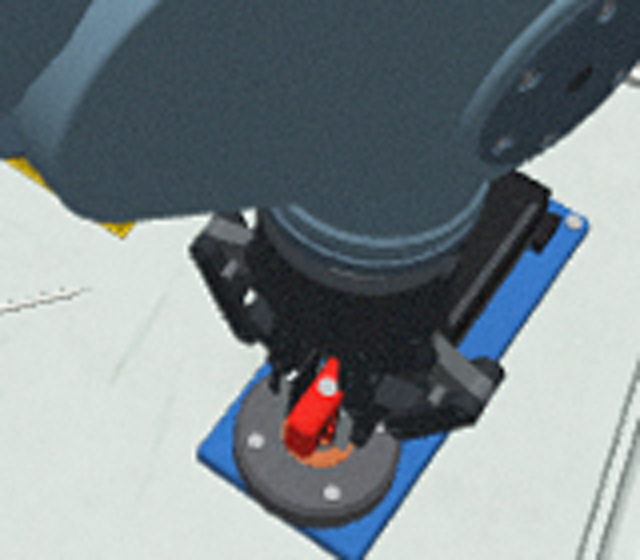

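Both fingers hold the bar at about (325,400) in the crop. I'll relieve the side force first.

Request:
servo_tool(commands=[{"offset":[0,1.3,-1],"turn":0},{"offset":[0,1.3,-1],"turn":0}])

```text
time_s: 4.35
ee_pos: [0.442, 0.121, 0.0615]
tcp_rot: [0.985, 0.17, 0.001, 0.0]
contact_force: [2.7, -2.9, -2.5]
gripper_width: 0.237
grasp_force: 20.3
```

```bash
sleep 1; python3 s.py
```

```text
4.35 pos [442.  121.   61.5] yaw_x 0.3412 rad tilt [ 0.0016 -0.0002] F [ 2.7 -2.9 -2.5] T [-0.34  -0.566  0.056] tool F [1.6 3.6 2.5] w 0.237 g 20.272004306316376 q6 1.24
```

Request:
servo_tool(commands=[{"offset":[0,0.8,0.3],"turn":-0.02},{"offset":[0,0.8,0.3],"turn":-0.04},{"offset":[0,0.8,0.3],"turn":-0.04}])

```text
time_s: 4.72
ee_pos: [0.4421, 0.1209, 0.0614]
tcp_rot: [0.982, 0.19, 0.001, -0.0]
contact_force: [1.0, 2.9, 3.1]
gripper_width: 0.24
grasp_force: 20.7
```

```bash
sleep 1; python3 s.py
```

```text
4.72 pos [442.1 120.9  61.4] yaw_x 0.3816 rad tilt [0.0011 0.0006] F [1.  2.9 3.1] T [ 0.548 -0.376 -0.165] tool F [ 2.  -2.3 -3.1] w 0.24 g 20.73481321334839 q6 1.2
```

Request:
servo_tool(commands=[{"offset":[0,0,0],"turn":-0.01},{"offset":[0,0,0],"turn":-0.01},{"offset":[0,0,0],"turn":-0.01},{"offset":[0,0,0],"turn":-0.01},{"offset":[0,0,0],"turn":-0.01},{"offset":[0,0,0],"turn":-0.01}])

```text
time_s: 5.48
ee_pos: [0.4421, 0.1208, 0.0613]
tcp_rot: [0.981, 0.194, 0.001, -0.0]
contact_force: [2.3, 4.6, 4.8]
gripper_width: 0.238
grasp_force: 20.9
```

```bash
sleep 1; python3 s.py
```

```text
5.47 pos [442.1 120.8  61.3] yaw_x 0.3911 rad tilt [0.001  0.0006] F [2.3 4.6 4.8] T [ 0.835 -0.418 -0.154] tool F [ 3.9 -3.4 -4.8] w 0.238 g 20.869866907596588 q6 1.19
```

Request:
servo_tool(commands=[{"offset":[0,-0.5,-0.7],"turn":-0.015},{"offset":[0,-0.5,-0.7],"turn":-0.015}])

```text
time_s: 5.72
ee_pos: [0.4419, 0.1209, 0.0615]
tcp_rot: [0.979, 0.202, 0.001, 0.0]
contact_force: [6.0, 3.5, -2.6]
gripper_width: 0.239
grasp_force: 20.3
```

```bash
sleep 1; python3 s.py
```

```text
5.72 pos [441.9 120.9  61.5] yaw_x 0.4064 rad tilt [ 0.0014 -0.0001] F [ 6.   3.5 -2.6] T [ 0.465 -0.915 -0.113] tool F [ 6.9 -0.8  2.6] w 0.239 g 20.290210247039795 q6 1.17
```

```bash
cat > t.py <<'E'
from h import *
from scipy.spatial.transform import Rotation as R
F=[];T=[]
for i in range(4):
    if i: read_camera("top")
    s=ctrl.read_state(); M=R.from_quat(s["tcp_rot"]).as_matrix(); F.append(M.T@s["contact_force"]); T.append(s["torque"][2])
print(round(s["time_s"],2),"pos",np.round(s["ee_pos"]*1000,1),"yaw %.4f"%np.arctan2(M[1,0],M[0,0]),"toolF",np.round(np.mean(F,0),1),"Tz",np.round(T,3),"mean %.3f"%np.mean(T),"w",round(s["gripper_width"],3))
E
python3 t.py
```

```text
5.88 pos [442.  120.9  61.5] yaw 0.4062 toolF [ 6.  -0.9  2.8] Tz [-0.113 -0.123 -0.116 -0.097] mean -0.112 w 0.237
```

Request:
servo_tool(commands=[{"offset":[1.1,0,0.4],"turn":-0.02},{"offset":[1.1,0,0.4],"turn":-0.04},{"offset":[1.1,0,0.4],"turn":-0.04}])

```text
time_s: 6.25
ee_pos: [0.4421, 0.121, 0.0613]
tcp_rot: [0.975, 0.222, -0.001, 0.0]
contact_force: [0.8, -0.2, 5.4]
gripper_width: 0.242
grasp_force: 20.9
```

```bash
sleep 1; python3 t.py
```

```text
6.4 pos [442.1 121.   61.3] yaw 0.4469 toolF [ 0.2  0.3 -5.5] Tz [-0.172 -0.086 -0.086 -0.078] mean -0.105 w 0.24
```

Request:
servo_tool(commands=[{"offset":[0,0,-0.8],"turn":-0.02},{"offset":[0,0,-0.8],"turn":-0.042},{"offset":[0,0,-0.8],"turn":-0.042}])

```text
time_s: 6.78
ee_pos: [0.442, 0.1211, 0.0616]
tcp_rot: [0.97, 0.242, -0.001, 0.0]
contact_force: [3.7, -1.9, -4.9]
gripper_width: 0.237
grasp_force: 20.1
```

```bash
sleep 1; python3 t.py
```

```text
6.92 pos [442.  121.1  61.7] yaw 0.4883 toolF [2.1 4.  6.5] Tz [-0.122 -0.092 -0.083 -0.124] mean -0.105 w 0.241
```

Request:
servo_tool(commands=[{"offset":[0.3,0.6,0.5],"turn":-0.02},{"offset":[0.3,0.6,0.5],"turn":-0.042},{"offset":[0.3,0.6,0.5],"turn":-0.042}])

```text
time_s: 7.3
ee_pos: [0.4422, 0.1211, 0.0615]
tcp_rot: [0.965, 0.262, -0.001, -0.0]
contact_force: [-2.4, -1.1, 0.6]
gripper_width: 0.242
grasp_force: 20.5
```

```bash
sleep 1; python3 t.py
```

```text
7.45 pos [442.2 121.1  61.4] yaw 0.5304 toolF [-3.1 -0.3 -0.8] Tz [-0.041 -0.175 -0.126 -0.053] mean -0.099 w 0.236
```

Request:
servo_tool(commands=[{"offset":[-0.4,0,0],"turn":-0.02},{"offset":[-0.4,0,0],"turn":-0.042},{"offset":[-0.4,0,0],"turn":-0.042}])

```text
time_s: 7.82
ee_pos: [0.4422, 0.121, 0.0615]
tcp_rot: [0.959, 0.282, -0.0, -0.0]
contact_force: [-3.6, 0.8, 0.8]
gripper_width: 0.236
grasp_force: 20.6
```

```bash
sleep 1; python3 t.py
```

```text
7.97 pos [442.2 121.   61.5] yaw 0.5722 toolF [-2.4 -3.5 -0.6] Tz [-0.077 -0.103 -0.104 -0.134] mean -0.104 w 0.24
```

Request:
servo_tool(commands=[{"offset":[-0.4,-0.6,0],"turn":-0.02},{"offset":[-0.4,-0.6,0],"turn":-0.042},{"offset":[-0.4,-0.6,0],"turn":-0.042}])

```text
time_s: 8.35
ee_pos: [0.4421, 0.121, 0.0615]
tcp_rot: [0.953, 0.303, 0.0, 0.0]
contact_force: [-1.8, 1.4, -3.3]
gripper_width: 0.237
grasp_force: 20.3
```

```bash
sleep 1; python3 t.py
```

```text
8.5 pos [442.1 121.   61.5] yaw 0.6142 toolF [-0.7 -1.7  3.8] Tz [-0.086 -0.119 -0.055 -0.058] mean -0.080 w 0.235
```

Request:
servo_tool(commands=[{"offset":[0,0,0.4],"turn":-0.02},{"offset":[0,0,0.4],"turn":-0.042},{"offset":[0,0,0.4],"turn":-0.042}])

```text
time_s: 8.88
ee_pos: [0.4422, 0.1211, 0.0614]
tcp_rot: [0.947, 0.322, 0.0, 0.0]
contact_force: [-1.7, 0.0, 1.4]
gripper_width: 0.237
grasp_force: 20.6
```

```bash
sleep 1; python3 t.py
```

```text
9.03 pos [442.2 121.   61.4] yaw 0.6562 toolF [-1.6 -1.9 -1.5] Tz [-0.25  -0.236 -0.225 -0.229] mean -0.235 w 0.244
```

Stop found counter-clockwise (0.235 N m). I'll hold it, then turn back clockwise to the start angle.

Request:
servo_tool(commands=[{"offset":[0,0,0],"turn":0},{"offset":[0,0,0],"turn":0},{"offset":[0,0,0],"turn":0},{"offset":[0,0,0],"turn":0},{"offset":[0,0,0],"turn":0.04},{"offset":[0,0,0],"turn":0.09},{"offset":[0,0,0],"turn":0.14},{"offset":[0,0,0],"turn":0.19},{"offset":[0,0,0],"turn":0.24},{"offset":[0,0,0],"turn":0.29},{"offset":[0,0,0],"turn":0.33},{"offset":[0,0,0],"turn":0.33}])

```text
time_s: 10.52
ee_pos: [0.4422, 0.121, 0.0614]
tcp_rot: [0.987, 0.163, 0.0, 0.0]
contact_force: [-1.7, 0.6, 4.9]
gripper_width: 0.239
grasp_force: 20.9
```

```bash
sleep 1; python3 t.py
```

```text
10.68 pos [442.2 121.   61.3] yaw 0.3273 toolF [-2.2 -0.5 -4.5] Tz [0.081 0.08  0.113 0.082] mean 0.089 w 0.241
```

Request:
servo_tool(commands=[{"offset":[-0.3,0,-0.7],"turn":0.02},{"offset":[-0.3,0,-0.7],"turn":0.042},{"offset":[-0.3,0,-0.7],"turn":0.042}])

```text
time_s: 11.05
ee_pos: [0.442, 0.1209, 0.0616]
tcp_rot: [0.99, 0.141, 0.0, 0.0]
contact_force: [3.9, 0.6, -8.6]
gripper_width: 0.239
grasp_force: 19.9
```

```bash
sleep 1; python3 t.py
```

```text
11.2 pos [442.  120.9  61.7] yaw 0.2842 toolF [4.5 0.6 8.8] Tz [0.113 0.136 0.137 0.101] mean 0.122 w 0.237
```

Request:
servo_tool(commands=[{"offset":[0.5,0,1.0],"turn":0.018},{"offset":[0.5,0,1.0],"turn":0.035},{"offset":[0.5,0,1.0],"turn":0.035}])

```text
time_s: 11.58
ee_pos: [0.4422, 0.1209, 0.0613]
tcp_rot: [0.992, 0.124, -0.0, 0.0]
contact_force: [-1.2, -1.3, 5.2]
gripper_width: 0.238
grasp_force: 21.1
```

```bash
sleep 1; python3 t.py
```

```text
11.72 pos [442.2 121.   61.3] yaw 0.2496 toolF [-1.7  0.8 -5.8] Tz [0.1   0.098 0.107 0.078] mean 0.096 w 0.238
```

Request:
servo_tool(commands=[{"offset":[-0.2,0,-0.6],"turn":0.02},{"offset":[-0.2,0,-0.6],"turn":0.042},{"offset":[-0.2,0,-0.6],"turn":0.042}])

```text
time_s: 12.1
ee_pos: [0.4421, 0.121, 0.0615]
tcp_rot: [0.995, 0.103, 0.0, 0.0]
contact_force: [1.8, -2.6, -0.2]
gripper_width: 0.238
grasp_force: 20.6
```

```bash
sleep 1; python3 t.py
```

```text
12.25 pos [442.1 121.   61.5] yaw 0.2073 toolF [1.7 2.6 0.8] Tz [ 0.038  0.086  0.009 -0.028] mean 0.026 w 0.238
```

Request:
servo_tool(commands=[{"offset":[0,0,0],"turn":0.02},{"offset":[0,0,0],"turn":0.042},{"offset":[0,0,0],"turn":0.042}])

```text
time_s: 12.62
ee_pos: [0.4421, 0.121, 0.0615]
tcp_rot: [0.997, 0.082, 0.0, 0.0]
contact_force: [3.5, -3.4, -2.3]
gripper_width: 0.236
grasp_force: 20.5
```

```bash
sleep 1; python3 t.py
```

```text
12.78 pos [442.1 121.   61.5] yaw 0.1654 toolF [2.7 3.3 2.4] Tz [0.082 0.019 0.038 0.115] mean 0.063 w 0.239
```

Request:
servo_tool(commands=[{"offset":[0.4,0.5,0.2],"turn":0.02},{"offset":[0.4,0.5,0.2],"turn":0.042},{"offset":[0.4,0.5,0.2],"turn":0.042}])

```text
time_s: 13.15
ee_pos: [0.4422, 0.1209, 0.0614]
tcp_rot: [0.998, 0.061, -0.0, -0.0]
contact_force: [-1.1, -0.1, 2.7]
gripper_width: 0.237
grasp_force: 20.9
```

```bash
sleep 1; python3 t.py
```

```text
13.3 pos [442.2 120.9  61.3] yaw 0.1234 toolF [-0.9 -0.7 -3.6] Tz [0.154 0.16  0.126 0.179] mean 0.155 w 0.24
```

Request:
servo_tool(commands=[{"offset":[0,0,-0.3],"turn":0.012},{"offset":[0,0,-0.3],"turn":0.012},{"offset":[0,0,-0.3],"turn":0.012},{"offset":[0,0,-0.3],"turn":0.012},{"offset":[0,0,-0.3],"turn":0.012}])

```text
time_s: 13.92
ee_pos: [0.4422, 0.1208, 0.0614]
tcp_rot: [0.998, 0.056, -0.0, -0.0]
contact_force: [-1.0, 3.3, 2.2]
gripper_width: 0.24
grasp_force: 20.7
```

```bash
sleep 1; python3 t.py
```

```text
14.07 pos [442.2 120.8  61.4] yaw 0.1113 toolF [-0.6 -3.5 -0.9] Tz [0.144 0.177 0.232 0.215] mean 0.192 w 0.238
```

Request:
servo_tool(commands=[{"offset":[0,-0.5,-0.2],"turn":0.008},{"offset":[0,-0.5,-0.2],"turn":0.008},{"offset":[0,-0.5,-0.2],"turn":0.008},{"offset":[0,-0.5,-0.2],"turn":0.008},{"offset":[0,-0.5,-0.2],"turn":0.008}])

```text
time_s: 14.7
ee_pos: [0.4422, 0.1209, 0.0616]
tcp_rot: [0.999, 0.052, -0.0, 0.0]
contact_force: [0.3, -1.1, -4.2]
gripper_width: 0.238
grasp_force: 20.3
```

```bash
sleep 1; python3 t.py
```

```text
14.85 pos [442.2 120.9  61.6] yaw 0.1033 toolF [0.2 1.6 4.5] Tz [0.211 0.194 0.143 0.207] mean 0.189 w 0.24
```

Request:
servo_tool(commands=[{"offset":[0,0,0.4],"turn":0.012},{"offset":[0,0,0.4],"turn":0.012},{"offset":[0,0,0.4],"turn":0.012},{"offset":[0,0,0.4],"turn":0.012},{"offset":[0,0,0.4],"turn":0.012}])

```text
time_s: 15.48
ee_pos: [0.4423, 0.121, 0.0615]
tcp_rot: [0.999, 0.046, -0.0, 0.0]
contact_force: [-3.1, -2.9, 0.5]
gripper_width: 0.236
grasp_force: 20.7
```

```bash
sleep 1; python3 t.py
```

```text
15.62 pos [442.2 121.   61.4] yaw 0.0913 toolF [-3.4  2.9 -0.7] Tz [0.194 0.243 0.211 0.231] mean 0.220 w 0.239
```

Request:
servo_tool(commands=[{"offset":[0,0,0],"turn":-0.03},{"offset":[0,0,0],"turn":-0.08},{"offset":[0,0,0],"turn":-0.13},{"offset":[0,0,0],"turn":-0.18},{"offset":[0,0,0],"turn":-0.23},{"offset":[0,0,0],"turn":-0.28},{"offset":[0,0,0],"turn":-0.33},{"offset":[0,0,0],"turn":-0.38},{"offset":[0,0,0],"turn":-0.43},{"offset":[0,0,0],"turn":-0.48},{"offset":[0,0,0],"turn":-0.525},{"offset":[0,0,0],"turn":-0.525}])

```text
time_s: 17.12
ee_pos: [0.4422, 0.1211, 0.0614]
tcp_rot: [0.953, 0.303, -0.0, -0.0]
contact_force: [-4.0, -2.6, 2.0]
gripper_width: 0.24
grasp_force: 20.8
```

```bash
sleep 1; python3 t.py
```

```text
17.27 pos [442.2 121.1  61.4] yaw 0.6148 toolF [-4.9  0.4 -2. ] Tz [-0.104 -0.07  -0.054 -0.097] mean -0.081 w 0.237
```

Request:
servo_tool(commands=[{"offset":[-0.5,0,0],"turn":-0.02},{"offset":[-0.5,0,0],"turn":-0.042},{"offset":[-0.5,0,0],"turn":-0.042}])

```text
time_s: 17.65
ee_pos: [0.4421, 0.1211, 0.0614]
tcp_rot: [0.946, 0.323, 0.0, -0.0]
contact_force: [-2.2, 0.0, 0.1]
gripper_width: 0.234
grasp_force: 20.7
```

```bash
sleep 1; python3 t.py
```

```text
17.8 pos [442.1 121.1  61.5] yaw 0.6581 toolF [-1.1 -1.6 -0.1] Tz [ 0.002  0.017 -0.05  -0.036] mean -0.017 w 0.238
```

Rust gave: the old stop is gone. I'll keep stepping counter-clockwise.

Request:
servo_tool(commands=[{"offset":[0,0,0],"turn":-0.02},{"offset":[0,0,0],"turn":-0.045},{"offset":[0,0,0],"turn":-0.045}])

```text
time_s: 18.18
ee_pos: [0.4421, 0.121, 0.0614]
tcp_rot: [0.939, 0.345, 0.0, -0.0]
contact_force: [-1.8, 2.0, 0.5]
gripper_width: 0.239
grasp_force: 20.7
```

```bash
sleep 1; python3 t.py
```

```text
18.32 pos [442.1 121.   61.5] yaw 0.7031 toolF [ 0.8 -3.1  0.1] Tz [-0.037 -0.085 -0.135 -0.166] mean -0.106 w 0.235
```

Request:
servo_tool(commands=[{"offset":[0,-0.4,0],"turn":-0.015},{"offset":[0,-0.4,0],"turn":-0.035},{"offset":[0,-0.4,0],"turn":-0.035}])

```text
time_s: 18.7
ee_pos: [0.4421, 0.121, 0.0615]
tcp_rot: [0.933, 0.361, 0.0, 0.0]
contact_force: [1.0, 1.1, -1.7]
gripper_width: 0.237
grasp_force: 20.6
```

```bash
sleep 1; python3 t.py
```

```text
18.85 pos [442.  121.1  61.5] yaw 0.7382 toolF [ 1.3 -0.3  1.5] Tz [-0.185 -0.182 -0.176 -0.139] mean -0.170 w 0.241
```

Request:
servo_tool(commands=[{"offset":[0,0,0],"turn":-0.012},{"offset":[0,0,0],"turn":-0.012},{"offset":[0,0,0],"turn":-0.012},{"offset":[0,0,0],"turn":-0.012},{"offset":[0,0,0],"turn":-0.012}])

```text
time_s: 19.48
ee_pos: [0.442, 0.1211, 0.0615]
tcp_rot: [0.93, 0.366, 0.0, 0.0]
contact_force: [2.2, 1.2, -1.3]
gripper_width: 0.239
grasp_force: 20.5
```

```bash
sleep 1; python3 t.py
```

```text
19.62 pos [442.  121.1  61.5] yaw 0.7503 toolF [2.1 1.  1.5] Tz [-0.141 -0.141 -0.175 -0.178] mean -0.159 w 0.237
```

Request:
servo_tool(commands=[{"offset":[0,0,0],"turn":-0.012},{"offset":[0,0,0],"turn":-0.022},{"offset":[0,0,0],"turn":-0.022},{"offset":[0,0,0],"turn":-0.022},{"offset":[0,0,0],"turn":-0.022}])

```text
time_s: 20.25
ee_pos: [0.4419, 0.1211, 0.0615]
tcp_rot: [0.926, 0.377, 0.0, 0.0]
contact_force: [4.4, 0.5, -1.1]
gripper_width: 0.237
grasp_force: 20.5
```

```bash
sleep 1; python3 t.py
```

```text
20.4 pos [442.  121.1  61.5] yaw 0.7723 toolF [3.4 3.2 1.4] Tz [-0.223 -0.22  -0.213 -0.25 ] mean -0.227 w 0.237
```

Request:
servo_tool(commands=[{"offset":[0.3,0.3,0],"turn":0},{"offset":[0.3,0.3,0],"turn":0},{"offset":[0.3,0.3,0],"turn":0},{"offset":[0.3,0.3,0],"turn":0.05},{"offset":[0.3,0.3,0],"turn":0.13},{"offset":[0.3,0.3,0],"turn":0.21},{"offset":[0.3,0.3,0],"turn":0.29},{"offset":[0.3,0.3,0],"turn":0.37},{"offset":[0.3,0.3,0],"turn":0.45},{"offset":[0.3,0.3,0],"turn":0.53},{"offset":[0.3,0.3,0],"turn":0.59},{"offset":[0.3,0.3,0],"turn":0.62}])

```text
time_s: 21.9
ee_pos: [0.4421, 0.121, 0.0614]
tcp_rot: [0.997, 0.076, -0.0, 0.0]
contact_force: [2.1, -2.8, 1.1]
gripper_width: 0.24
grasp_force: 20.8
```

```bash
sleep 1; python3 t.py
```

```text
22.05 pos [442.1 121.   61.4] yaw 0.1533 toolF [ 1.4  2.3 -1.3] Tz [0.155 0.09  0.089 0.066] mean 0.100 w 0.238
```

Request:
servo_tool(commands=[{"offset":[0,0,0],"turn":0.02},{"offset":[0,0,0],"turn":0.042},{"offset":[0,0,0],"turn":0.042}])

```text
time_s: 22.42
ee_pos: [0.4422, 0.121, 0.0614]
tcp_rot: [0.998, 0.055, -0.0, 0.0]
contact_force: [3.2, -3.8, 2.1]
gripper_width: 0.238
grasp_force: 20.9
```

```bash
sleep 1; python3 t.py
```

```text
22.57 pos [442.1 121.   61.4] yaw 0.1105 toolF [ 1.3  4.3 -2. ] Tz [0.064 0.123 0.129 0.094] mean 0.102 w 0.239
```

Request:
servo_tool(commands=[{"offset":[0,0.5,-0.2],"turn":0.02},{"offset":[0,0.5,-0.2],"turn":0.038},{"offset":[0,0.5,-0.2],"turn":0.038}])

```text
time_s: 22.95
ee_pos: [0.4421, 0.1208, 0.0615]
tcp_rot: [0.999, 0.036, -0.0, -0.0]
contact_force: [3.8, -1.0, -1.6]
gripper_width: 0.239
grasp_force: 20.6
```

```bash
sleep 1; python3 t.py
```

```text
23.1 pos [442.1 120.8  61.5] yaw 0.0723 toolF [3.1 0.6 1.6] Tz [0.035 0.076 0.035 0.008] mean 0.038 w 0.234
```

Request:
servo_tool(commands=[{"offset":[0.4,0,0.1],"turn":0.02},{"offset":[0.4,0,0.1],"turn":0.044},{"offset":[0.4,0,0.1],"turn":0.044}])

```text
time_s: 23.48
ee_pos: [0.4422, 0.1208, 0.0614]
tcp_rot: [1.0, 0.014, -0.0, -0.0]
contact_force: [0.3, 1.4, 1.0]
gripper_width: 0.242
grasp_force: 20.8
```

```bash
sleep 1; python3 t.py
```

```text
23.62 pos [442.2 120.8  61.4] yaw 0.0284 toolF [-0.6 -1.3 -1.7] Tz [0.04  0.055 0.03  0.003] mean 0.032 w 0.242
```

Request:
servo_tool(commands=[{"offset":[0,0,0],"turn":0.02},{"offset":[0,0,0],"turn":0.044},{"offset":[0,0,0],"turn":0.044}])

```text
time_s: 24.0
ee_pos: [0.4423, 0.1207, 0.0614]
tcp_rot: [1.0, -0.008, -0.0, -0.0]
contact_force: [-2.3, 1.8, 2.3]
gripper_width: 0.242
grasp_force: 20.9
```

```bash
sleep 1; python3 t.py
```

```text
24.15 pos [442.2 120.7  61.4] yaw -0.0156 toolF [-2.2 -1.7 -2.5] Tz [0.05  0.107 0.095 0.06 ] mean 0.078 w 0.236
```

Request:
servo_tool(commands=[{"offset":[-0.3,-0.2,-0.2],"turn":0.02},{"offset":[-0.3,-0.2,-0.2],"turn":0.042},{"offset":[-0.3,-0.2,-0.2],"turn":0.042}])

```text
time_s: 24.52
ee_pos: [0.4422, 0.1208, 0.0615]
tcp_rot: [1.0, -0.029, -0.0, 0.0]
contact_force: [0.9, 1.2, -1.5]
gripper_width: 0.24
grasp_force: 20.5
```

```bash
sleep 1; python3 t.py
```

```text
24.68 pos [442.2 120.8  61.5] yaw -0.0576 toolF [ 0.1 -0.8  2.2] Tz [0.191 0.193 0.217 0.252] mean 0.213 w 0.241
```

Request:
servo_tool(commands=[{"offset":[0,0,0],"turn":0.004},{"offset":[0,0,0],"turn":0.004},{"offset":[0,0,0],"turn":0.004},{"offset":[0,0,0],"turn":0.004},{"offset":[0,0,0],"turn":0.004}])

```text
time_s: 25.3
ee_pos: [0.4422, 0.1208, 0.0616]
tcp_rot: [1.0, -0.031, -0.0, 0.0]
contact_force: [-0.0, -0.5, -4.5]
gripper_width: 0.243
grasp_force: 20.3
```

```bash
sleep 1; python3 t.py
```

```text
25.45 pos [442.2 120.8  61.6] yaw -0.0617 toolF [-0.1  0.4  5.4] Tz [0.218 0.128 0.14  0.207] mean 0.174 w 0.239
```

Request:
servo_tool(commands=[{"offset":[0,0,0.4],"turn":0.009},{"offset":[0,0,0.4],"turn":0.009},{"offset":[0,0,0.4],"turn":0.009},{"offset":[0,0,0.4],"turn":0.009},{"offset":[0,0,0.4],"turn":0.009}])

```text
time_s: 26.08
ee_pos: [0.4423, 0.1208, 0.0614]
tcp_rot: [0.999, -0.035, -0.0, 0.0]
contact_force: [-2.9, -0.6, 1.3]
gripper_width: 0.237
grasp_force: 20.7
```

```bash
sleep 1; python3 t.py
```

```text
26.23 pos [442.3 120.8  61.4] yaw -0.0706 toolF [-2.9  0.9 -1.8] Tz [0.268 0.275 0.223 0.237] mean 0.251 w 0.242
```

Request:
servo_tool(commands=[{"offset":[-0.4,0.1,0],"turn":-0.05},{"offset":[-0.4,0.1,0],"turn":-0.12},{"offset":[-0.4,0.1,0],"turn":-0.19},{"offset":[-0.4,0.1,0],"turn":-0.26},{"offset":[-0.4,0.1,0],"turn":-0.33},{"offset":[-0.4,0.1,0],"turn":-0.4},{"offset":[-0.4,0.1,0],"turn":-0.48},{"offset":[-0.4,0.1,0],"turn":-0.56},{"offset":[-0.4,0.1,0],"turn":-0.64},{"offset":[-0.4,0.1,0],"turn":-0.71},{"offset":[-0.4,0.1,0],"turn":-0.76},{"offset":[-0.4,0.1,0],"turn":-0.78}])

```text
time_s: 27.72
ee_pos: [0.4421, 0.1211, 0.0614]
tcp_rot: [0.938, 0.347, 0.0, -0.0]
contact_force: [-2.4, 1.1, 1.4]
gripper_width: 0.236
grasp_force: 20.8
```

```bash
sleep 1; python3 t.py
```

```text
27.88 pos [442.1 121.   61.4] yaw 0.7082 toolF [-1.  -2.7 -1.2] Tz [-0.016 -0.079 -0.043 -0.036] mean -0.044 w 0.24
```

Request:
servo_tool(commands=[{"offset":[0,-0.4,0],"turn":-0.02},{"offset":[0,-0.4,0],"turn":-0.045},{"offset":[0,-0.4,0],"turn":-0.045}])

```text
time_s: 28.25
ee_pos: [0.442, 0.1211, 0.0614]
tcp_rot: [0.93, 0.368, 0.0, 0.0]
contact_force: [-0.2, 1.2, 1.0]
gripper_width: 0.24
grasp_force: 20.7
```

```bash
sleep 1; python3 t.py
```

```text
28.4 pos [442.  121.1  61.5] yaw 0.7541 toolF [ 1.  -0.8 -0. ] Tz [-0.051 -0.063 -0.015  0.024] mean -0.026 w 0.242
```

Request:
servo_tool(commands=[{"offset":[0,0,0],"turn":-0.02},{"offset":[0,0,0],"turn":-0.045},{"offset":[0,0,0],"turn":-0.045}])

```text
time_s: 28.78
ee_pos: [0.442, 0.1211, 0.0614]
tcp_rot: [0.921, 0.389, 0.0, 0.0]
contact_force: [1.6, 1.0, 0.8]
gripper_width: 0.235
grasp_force: 20.7
```

```bash
sleep 1; python3 t.py
```

```text
28.93 pos [442.  121.1  61.4] yaw 0.7992 toolF [ 2.1  0.6 -0.2] Tz [-0.04  -0.034 -0.004 -0.055] mean -0.033 w 0.237
```

Request:
servo_tool(commands=[{"offset":[0.3,0,0],"turn":-0.02},{"offset":[0.3,0,0],"turn":-0.047},{"offset":[0.3,0,0],"turn":-0.047}])

```text
time_s: 29.3
ee_pos: [0.442, 0.1211, 0.0614]
tcp_rot: [0.912, 0.411, 0.0, 0.0]
contact_force: [0.8, -0.8, 1.3]
gripper_width: 0.233
grasp_force: 20.8
```

```bash
sleep 1; python3 t.py
```

```text
29.45 pos [442.  121.2  61.4] yaw 0.8462 toolF [ 0.2  1.7 -1.8] Tz [-0.056  0.003  0.001 -0.045] mean -0.024 w 0.243
```

Request:
servo_tool(commands=[{"offset":[0,0.2,0],"turn":-0.02},{"offset":[0,0.2,0],"turn":-0.047},{"offset":[0,0.2,0],"turn":-0.047}])

```text
time_s: 29.82
ee_pos: [0.442, 0.1212, 0.0614]
tcp_rot: [0.902, 0.432, -0.0, 0.0]
contact_force: [0.4, -0.6, 3.8]
gripper_width: 0.239
grasp_force: 21.0
```

```bash
sleep 1; python3 t.py; python3 - <<'E'
from h import *
p=read_camera("scene"); save(p,"scene3.png",(290,240,450,380),4)
E
```

```text
29.98 pos [442.  121.2  61.4] yaw 0.8933 toolF [-0.1  1.  -3.7] Tz [-0.012 -0.036 -0.033 -0.004] mean -0.021 w 0.237
```

View pics/scene3.png

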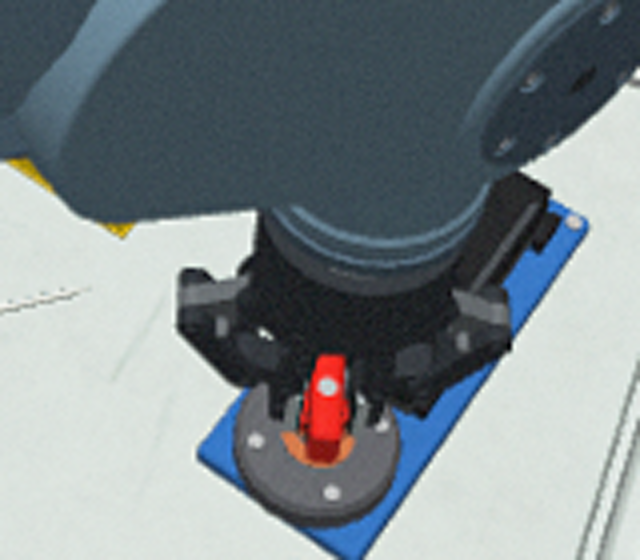

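The bar at (325,410) follows the gripper: it now points straight up the image, and its torque stays low.

Request:
servo_tool(commands=[{"offset":[0,0.2,-0.4],"turn":-0.02},{"offset":[0,0.2,-0.4],"turn":-0.05},{"offset":[0,0.2,-0.4],"turn":-0.05}])

```text
time_s: 30.4
ee_pos: [0.4419, 0.1212, 0.0615]
tcp_rot: [0.891, 0.455, -0.0, -0.0]
contact_force: [2.2, 0.1, -1.0]
gripper_width: 0.235
grasp_force: 20.6
```

```bash
sleep 1; python3 t.py; python3 - <<'E'
from h import *
p=read_camera("top"); W=world(p); f=p["frame"]
ok=(p["z_map"]>0)&(np.hypot(W[...,0]-.442,W[...,1]-.121)<.075)&(W[...,2]>.032)&(W[...,2]<.043)
v,u=np.nonzero(ok)
for a,b in list(zip(v,u))[::3]: print(np.round(W[a,b]*1000),f[a,b])
E
```

```text
30.55 pos [441.9 121.2  61.5] yaw 0.9432 toolF [1.5 1.3 1.2] Tz [-0.032 -0.062 -0.079 -0.036] mean -0.052 w 0.238
[512. 139.  33.] [42 42 44]
[507. 143.  32.] [42 43 45]
[505. 153.  32.] [42 43 43]
[502. 144.  33.] [47 44 48]
[497. 160.  33.] [43 43 43]
[495. 137.  34.] [47 51 56]
[493. 141.  33.] [41 39 42]
[489. 160.  35.] [33 35 37]
[490. 146.  34.] [43 42 42]
[487. 153.  34.] [44 42 44]
[485. 148.  33.] [44 41 44]
[481. 164.  40.] [140 136 135]
[479. 166.  38.] [137 132 133]
[477. 161.  41.] [188 183 183]
[476. 155.  43.] [115 112 112]
[474. 162.  43.] [190 184 185]
[474. 154.  42.] [166 162 162]
[471. 168.  41.] [185 181 184]
[473. 158.  36.] [191 186 186]
[472. 152.  42.] [177 173 172]
[469. 166.  40.] [189 184 186]
[469. 157.  42.] [191 186 186]
[470. 147.  38.] [160 158 162]
[467. 164.  42.] [184 180 182]
[467. 155.  42.] [191 185 185]
[467. 145.  42.] [167 162 163]
[469. 136.  32.] [ 98  97 100]
[465. 154.  41.] [191 186 186]
[465. 145.  39.] [184 178 179]
[462. 157.  43.] [189 184 185]
[462. 147.  42.] [189 184 185]
[460. 154.  42.] [188 183 183]
[460. 148.  42.] [189 184 184]
[460. 138.  42.] [164 155 155]
[458. 142.  40.] [188 182 183]
[456. 147.  41.] [191 186 187]
[454. 148.  33.] [162 157 158]
[454. 142.  38.] [185 173 174]
[451. 143.  42.] [178 164 164]
[449. 140.  37.] [168 151 151]
[447. 137.  36.] [149 137 137]
[445. 142.  34.] [111 106 110]
[442. 146.  34.] [111 107 112]
[438. 155.  33.] [107 103 108]
[431. 148.  33.] [109 106 110]
```

Top camera: tongue points centre on about (465,153) mm, bearing about 0.94 rad. The stem follows the knob and is intact.

Request:
servo_tool(commands=[{"offset":[0.2,0.2,0.2],"turn":-0.02},{"offset":[0.2,0.2,0.2],"turn":-0.048},{"offset":[0.2,0.2,0.2],"turn":-0.048}])

```text
time_s: 30.98
ee_pos: [0.442, 0.1211, 0.0614]
tcp_rot: [0.88, 0.476, -0.0, -0.0]
contact_force: [-0.8, 0.7, 2.3]
gripper_width: 0.239
grasp_force: 20.8
```

```bash
sleep 1; cat >> t.py <<'E'
p=read_camera("top"); W=world(p); d=W[...,:2]-[.442,.121]; r=np.hypot(*np.moveaxis(d,-1,0))
m=(p["z_map"]>0)&(r<.06)&(r>.025)&(W[...,2]>.035)&(W[...,2]<.046)&(p["frame"].min(-1)>140)
print("tongue n",m.sum(),"bearing %.3f"%np.arctan2(*d[m].mean(0)[::-1]))
E
python3 t.py
```

```text
31.12 pos [442.  121.1  61.4] yaw 0.9912 toolF [-0.1 -1.7 -1.9] Tz [-0.017  0.002 -0.088  0.005] mean -0.025 w 0.239
tongue n 87 bearing 0.976
```

Request:
servo_tool(commands=[{"offset":[0,-0.2,0],"turn":-0.02},{"offset":[0,-0.2,0],"turn":-0.04},{"offset":[0,-0.2,0],"turn":-0.054},{"offset":[0,-0.2,0],"turn":-0.054}])

```text
time_s: 31.68
ee_pos: [0.4421, 0.1212, 0.0614]
tcp_rot: [0.866, 0.499, -0.0, -0.0]
contact_force: [-2.2, 0.1, 0.6]
gripper_width: 0.237
grasp_force: 20.8
```

```bash
sleep 1; python3 t.py
```

```text
31.82 pos [442.  121.2  61.4] yaw 1.0453 toolF [-1.1 -1.9 -1.6] Tz [-0.071 -0.026 -0.036 -0.022] mean -0.039 w 0.234
tongue n 87 bearing 1.027
```

Request:
servo_tool(commands=[{"offset":[-0.2,-0.2,-0.1],"turn":-0.02},{"offset":[-0.2,-0.2,-0.1],"turn":-0.04},{"offset":[-0.2,-0.2,-0.1],"turn":-0.054},{"offset":[-0.2,-0.2,-0.1],"turn":-0.054}])

```text
time_s: 32.38
ee_pos: [0.442, 0.1212, 0.0615]
tcp_rot: [0.853, 0.522, 0.0, -0.0]
contact_force: [-0.3, 0.1, -1.2]
gripper_width: 0.236
grasp_force: 20.5
```

```bash
sleep 1; python3 t.py
```

```text
32.52 pos [442.  121.2  61.5] yaw 1.0991 toolF [ 0.1 -1.   2.1] Tz [-0.016 -0.05  -0.04  -0.066] mean -0.043 w 0.241
tongue n 85 bearing 1.079
```

Now 0.36 rad past the last stop; earlier stops moved 0.15 at most, so the clamp is free. I'll turn it to about 1.13 rad.

Request:
servo_tool(commands=[{"offset":[0,-0.2,0.2],"turn":-0.04},{"offset":[0,-0.2,0.2],"turn":-0.08},{"offset":[0,-0.2,0.2],"turn":-0.12},{"offset":[0,-0.2,0.2],"turn":-0.16},{"offset":[0,-0.2,0.2],"turn":-0.2},{"offset":[0,-0.2,0.2],"turn":-0.24},{"offset":[0,-0.2,0.2],"turn":-0.28},{"offset":[0,-0.2,0.2],"turn":-0.32},{"offset":[0,-0.2,0.2],"turn":-0.36},{"offset":[0,-0.2,0.2],"turn":-0.37},{"offset":[0,-0.2,0.2],"turn":-0.37}])

```text
time_s: 33.95
ee_pos: [0.4419, 0.1212, 0.0615]
tcp_rot: [0.742, 0.67, 0.0, 0.0]
contact_force: [-1.9, 0.5, -0.2]
gripper_width: 0.237
grasp_force: 20.6
```

```bash
sleep 1; python3 t.py
```

```text
34.1 pos [441.8 121.2  61.5] yaw 1.4689 toolF [ 0.4 -1.8  0.1] Tz [-0.066 -0.127 -0.068 -0.063] mean -0.081 w 0.235
tongue n 89 bearing 1.434
```

Request:
servo_tool(commands=[{"offset":[0,0,0],"turn":0.005},{"offset":[0,0,0],"turn":0.005},{"offset":[0,0,0],"turn":0.005},{"offset":[0,0,0],"turn":0.005},{"offset":[0,0,0],"turn":0.005},{"offset":[0,0,0],"turn":0.005},{"offset":[0,0,-30],"turn":0.005},{"offset":[0,0,-70],"turn":0.005},{"offset":[0,0,-90],"turn":0.005}], hand=0)

```text
time_s: 35.28
ee_pos: [0.4428, 0.1213, 0.1535]
tcp_rot: [0.744, 0.669, 0.001, 0.001]
contact_force: [1.1, 0.1, -1.0]
gripper_width: 1.0
grasp_force: 0.0
```

Request:
servo_tool(commands=[{"offset":[20,45,0],"turn":0.18},{"offset":[43,97,0],"turn":0.36},{"offset":[43,97,0],"turn":0.54},{"offset":[43,97,0],"turn":0.72},{"offset":[43,97,0],"turn":0.9},{"offset":[43,97,0],"turn":1.08},{"offset":[43,97,0],"turn":1.146},{"offset":[43,97,0],"turn":1.146},{"offset":[43,97,0],"turn":1.146}])

```text
time_s: 36.4
ee_pos: [0.5427, 0.1537, 0.1513]
tcp_rot: [0.987, 0.159, -0.0, 0.0]
contact_force: [0.4, -0.3, 0.7]
gripper_width: 1.0
grasp_force: 0.0
```

```bash
sleep 1; python3 - <<'E'
import s
from h import *
for n in("top","scene"):
    p=read_camera(n); W=world(p); f=p["frame"]; v=cv2.cvtColor(f,cv2.COLOR_RGB2HSV)
    d=W[...,:2]-[.543,.154]; c,t=np.cos(.318),np.sin(.318); L=d@[c,t]; S=d@[-t,c]
    m=(p["z_map"]>0)&(abs(L)<.1)&(abs(S)<.045)&(W[...,2]>.027)&(W[...,2]<.037)&(v[...,2]<90)
    print(n,rect(W,m), "L",np.round(np.percentile(L[m],[1,99])*1000),"S",np.round(np.percentile(S[m],[1,99])*1000))
    k=(p["z_map"]>0)&(np.hypot(*(np.moveaxis(W[...,:2],-1,0)-np.array([.442,.121])[:,None,None]))<.065)&(W[...,2]>.035)&(W[...,2]<.046)&(f.min(-1)>140)
    print("tongue",rect(W,k))
    for o in outline_of(p,"tray")[:1]: print("tray",o["conf"],rect(W,o["pixels"]&(p["z_map"]>0)))
    if n=="scene": save(p,"scene4.png",(290,220,470,380),4)
E
```

```text
36.4 pos [542.7 153.7 151.3] yaw_x 0.3197 rad tilt [-0.0002 -0.    ] F [ 0.4 -0.3  0.7] T [0.059 0.034 0.043] tool F [ 0.3  0.4 -0.7] w 1.0 g 0.0 q6 1.32
top (486, array([543., 157.]), array([133.,  38.]), 12, array([28., 31., 35.])) L [-63.  65.] S [-16.  22.]
tongue (95, array([448., 159.]), array([39., 14.]), 83, array([37., 41., 44.]))
tray 0.96 (3974, array([511., 350.]), array([191., 124.]), 18, array([ 0.,  5., 22.]))
scene (1453, array([526., 149.]), array([163.,  67.]), 18, array([28., 31., 33.])) L [-74.  60.] S [-22.  22.]
tongue (125, array([445., 155.]), array([45., 15.]), 81, array([38., 41., 43.]))
tray 0.73 (4638, array([515., 355.]), array([208., 125.]), 18, array([ 2.,  5., 22.]))
```

View pics/scene4.png

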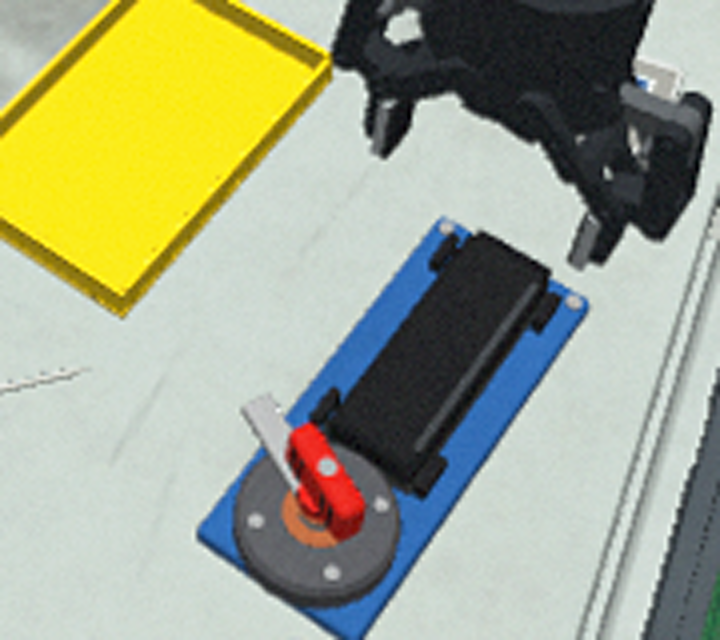

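The crop shows the tongue turned aside at (262,405) and the black battery uncovered at (440,360), centred under the open gripper. I'll descend and grip.

Request:
servo_tool(commands=[{"offset":[0,0,50],"turn":0},{"offset":[0,0,90],"turn":0},{"offset":[0,0,112],"turn":0},{"offset":[0,0,122],"turn":0},{"offset":[0,0,124],"turn":0},{"offset":[0,0,124],"turn":0}])

```text
time_s: 37.35
ee_pos: [0.5437, 0.1538, 0.0284]
tcp_rot: [0.987, 0.159, 0.001, 0.0]
contact_force: [-0.9, 1.2, -0.5]
gripper_width: 1.0
grasp_force: 0.0
```

Request:
servo_tool(commands=[{"offset":[0,0,0],"turn":0},{"offset":[0,0,0],"turn":0},{"offset":[0,0,0],"turn":0},{"offset":[0,0,0],"turn":0},{"offset":[0,0,0],"turn":0},{"offset":[0,0,0],"turn":0}], hand=255, grip_force=40)

```text
time_s: 38.1
ee_pos: [0.5434, 0.1537, 0.0282]
tcp_rot: [0.987, 0.159, 0.001, 0.0]
contact_force: [-0.8, -0.6, 5.8]
gripper_width: 0.521
grasp_force: 42.2
```

```bash
sleep 1; python3 s.py
```

```text
38.1 pos [543.4 153.7  28.2] yaw_x 0.3184 rad tilt [ 0.0012 -0.    ] F [-0.8 -0.6  5.8] T [-0.07   0.233  0.038] tool F [-1.   0.3 -5.8] w 0.521 g 42.241771817207336 q6 1.32
```

Request:
servo_tool(commands=[{"offset":[0,0,-4],"turn":0},{"offset":[0,0,-12],"turn":0},{"offset":[0,0,-24],"turn":0},{"offset":[0,0,-40],"turn":0},{"offset":[0,0,-60],"turn":0},{"offset":[0,0,-80],"turn":0},{"offset":[0,0,-80],"turn":0}])

```text
time_s: 38.98
ee_pos: [0.5446, 0.1539, 0.1101]
tcp_rot: [0.987, 0.159, 0.003, 0.0]
contact_force: [-0.0, -0.7, -2.6]
gripper_width: 0.518
grasp_force: 41.4
```

```bash
sleep 1; python3 - <<'E'
import s
from h import *
p=read_camera("scene"); save(p,"scene5.png",(230,190,470,380),3)
W=world(p)
for o in outline_of(p,"battery")[:3]: print(o["conf"],np.round(o["bbox"]),rect(W,o["pixels"]&(p["z_map"]>0)))
E
```

```text
38.98 pos [544.6 153.9 110.1] yaw_x 0.3184 rad tilt [0.0051 0.0004] F [-0.  -0.7 -2.6] T [ 0.    -0.033 -0.016] tool F [-0.2  0.7  2.6] w 0.518 g 41.37291491031647 q6 1.32
0.91 [398. 292.  44.  55.] (1314, array([522., 157.]), array([105.,  65.]), 33, array([102., 112., 114.]))
0.64 [186. 252.  48.  44.] (1154, array([266., 522.]), array([ 50., 130.]), 7, array([14., 22., 24.]))
```

View pics/scene5.png

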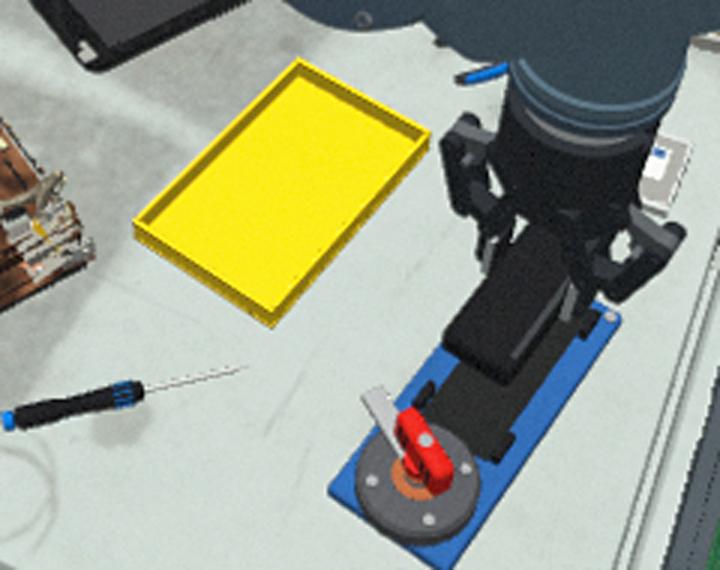

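The battery hangs level in the gripper at (505,300) and the nest is empty. I'll carry it over the tray.

Request:
servo_tool(commands=[{"offset":[3,-18,0],"turn":0},{"offset":[8,-48,0],"turn":0},{"offset":[13,-82,0],"turn":0},{"offset":[18,-116,0],"turn":0},{"offset":[23,-150,0],"turn":0},{"offset":[28,-178,0],"turn":0},{"offset":[31,-192,0],"turn":0},{"offset":[31,-196,0],"turn":0},{"offset":[31,-196,0],"turn":0},{"offset":[31,-196,0],"turn":0}])

```text
time_s: 40.33
ee_pos: [0.5112, 0.3487, 0.1073]
tcp_rot: [0.987, 0.158, -0.0, 0.0]
contact_force: [0.4, -0.7, -2.1]
gripper_width: 0.52
grasp_force: 41.4
```

```bash
sleep 1; python3 - <<'E'
import s
from h import *
for n in ("top","scene"):
    p=read_camera(n); W=world(p)
    for t in("battery","tray"):
        for o in outline_of(p,t)[:2]: print(n,t,round(o["conf"],2),np.round(o["bbox"]),rect(W,o["pixels"]&(p["z_map"]>0)))
E
```

```text
40.33 pos [511.2 348.7 107.3] yaw_x 0.3172 rad tilt [-0.0002 -0.0003] F [ 0.4 -0.7 -2.1] T [-0.021 -0.03   0.018] tool F [0.2 0.8 2.1] w 0.52 g 41.35860085487366 q6 1.66
top battery 0.76 [312. 239.  23.  15.] (292, array([485., 341.]), array([40., 43.]), 19, array([106., 110., 113.]))
top battery 0.7 [233. 333.  61.  23.] (1090, array([267., 523.]), array([ 45., 131.]), 8, array([18., 21., 25.]))
top tray 0.6 [309. 248.  56.  60.] (501, array([455., 332.]), array([155., 126.]), 19, array([  0.,   6., 108.]))
scene battery 0.96 [185. 251.  52.  46.] (1216, array([266., 528.]), array([ 51., 145.]), 6, array([11., 22., 24.]))
scene battery 0.62 [314. 230.  37.  43.] (890, array([495., 344.]), array([102.,  46.]), 20, array([ 99., 110., 112.]))
scene tray 0.83 [324. 259. 102.  78.] (3621, array([507., 351.]), array([191., 122.]), 18, array([ 2.,  5., 22.]))
scene tray 0.25 [365. 336.  32.  40.] (481, array([448., 136.]), array([78., 32.]), 78, array([38., 63., 76.]))
```

Request:
servo_tool(commands=[{"offset":[0,0.5,20],"turn":0},{"offset":[0,0.5,45],"turn":0},{"offset":[0,0.5,65],"turn":0},{"offset":[0,0.5,77],"turn":0},{"offset":[0,0.5,82],"turn":0},{"offset":[0,0.5,84],"turn":0},{"offset":[0,0.5,85],"turn":0},{"offset":[0,0.5,86],"turn":0},{"offset":[0,0.5,86],"turn":0},{"offset":[0,0.5,86],"turn":0}])

```text
time_s: 41.88
ee_pos: [0.5112, 0.3491, 0.0216]
tcp_rot: [0.987, 0.158, 0.0, -0.0]
contact_force: [0.1, -0.4, -1.7]
gripper_width: 0.513
grasp_force: 41.3
```

```bash
sleep 1; python3 s.py
```

```text
41.88 pos [511.2 349.1  21.6] yaw_x 0.3183 rad tilt [0.0004 0.0002] F [ 0.1 -0.4 -1.7] T [ 0.009 -0.043  0.009] tool F [-0.1  0.4  1.7] w 0.513 g 41.344526410102844 q6 1.66
```

Still hanging freely. I'll lower it 2 mm more.

Request:
servo_tool(commands=[{"offset":[0,0,0.7],"turn":0},{"offset":[0,0,1.3],"turn":0},{"offset":[0,0,1.8],"turn":0},{"offset":[0,0,1.8],"turn":0}])

```text
time_s: 42.38
ee_pos: [0.5111, 0.3491, 0.0202]
tcp_rot: [0.987, 0.159, -0.0, 0.0]
contact_force: [-2.3, -1.8, 5.7]
gripper_width: 0.518
grasp_force: 42.2
```

```bash
sleep 1; python3 s.py
```

```text
42.38 pos [511.1 349.1  20.2] yaw_x 0.3184 rad tilt [-0.0001 -0.0001] F [-2.3 -1.8  5.7] T [-0.266  0.458 -0.078] tool F [-2.8  1.  -5.7] w 0.518 g 42.16555595397949 q6 1.66
```

The battery is on the tray floor. I'll open only partly because the walls are close, then rise straight up.

Request:
servo_tool(commands=[{"offset":[0,0,0],"turn":0},{"offset":[0,0,0],"turn":0},{"offset":[0,0,0],"turn":0},{"offset":[0,0,0],"turn":0}], hand=85)

```text
time_s: 42.88
ee_pos: [0.5111, 0.3491, 0.0195]
tcp_rot: [0.987, 0.158, 0.0, -0.0]
contact_force: [0.5, 0.1, -0.0]
gripper_width: 0.666
grasp_force: 0.0
```

Request:
servo_tool(commands=[{"offset":[0,0,-5],"turn":0},{"offset":[0,0,-15],"turn":0},{"offset":[0,0,-35],"turn":0},{"offset":[0,0,-70],"turn":0},{"offset":[0,0,-120],"turn":0},{"offset":[0,0,-180],"turn":0},{"offset":[0,0,-180],"turn":0}])

```text
time_s: 43.75
ee_pos: [0.5147, 0.3508, 0.2082]
tcp_rot: [0.987, 0.159, 0.007, -0.002]
contact_force: [-0.3, 0.3, -0.3]
gripper_width: 0.667
grasp_force: 0.0
```

```bash
sleep 1; python3 - <<'E'
import s
from h import *
p=read_camera("scene"); save(p,"scene6.png",(210,170,490,390),2.7); W=world(p)
for t in("battery","tray","screwdriver","hdd","tongue_tip"):
    for o in outline_of(p,t)[:2]: print(t,round(o["conf"],2),np.round(o["bbox"]),rect(W,o["pixels"]&(p["z_map"]>0)))
E
```

```text
43.75 pos [514.7 350.8 208.2] yaw_x 0.3185 rad tilt [0.0126 0.0054] F [-0.3  0.3 -0.3] T [-0.023  0.002 -0.008] tool F [-0.2 -0.4  0.3] w 0.667 g 0.0 q6 1.66
battery 0.79 [186. 252.  46.  45.] (1211, array([266., 529.]), array([ 51., 148.]), 7, array([11., 22., 24.]))
battery 0.73 [324. 252.  50.  52.] (1201, array([509., 349.]), array([131.,  46.]), 18, array([13., 23., 25.]))
tray 0.66 [268. 320.  81.  18.] (395, array([328., 278.]), array([ 17., 145.]), 72, array([ 7., 13., 16.]))
tray 0.65 [324. 254.  98.  91.] (3418, array([516., 354.]), array([210., 122.]), 18, array([ 2.,  5., 22.]))
screwdriver 0.95 [268. 322.  84.  17.] (432, array([330., 279.]), array([ 21., 148.]), 70, array([ 5., 13., 16.]))
hdd 0.81 [433. 244.  57.  39.] (1267, array([722., 242.]), array([ 82., 101.]), 28, array([ 7., 11., 13.]))
hdd 0.49 [368. 336.  29.  38.] (475, array([441., 138.]), array([78., 25.]), 72, array([39., 63., 76.]))
tongue_tip 0.65 [367. 334.  30.  36.] (477, array([441., 138.]), array([78., 25.]), 72, array([39., 63., 76.]))
```

View pics/scene6.png

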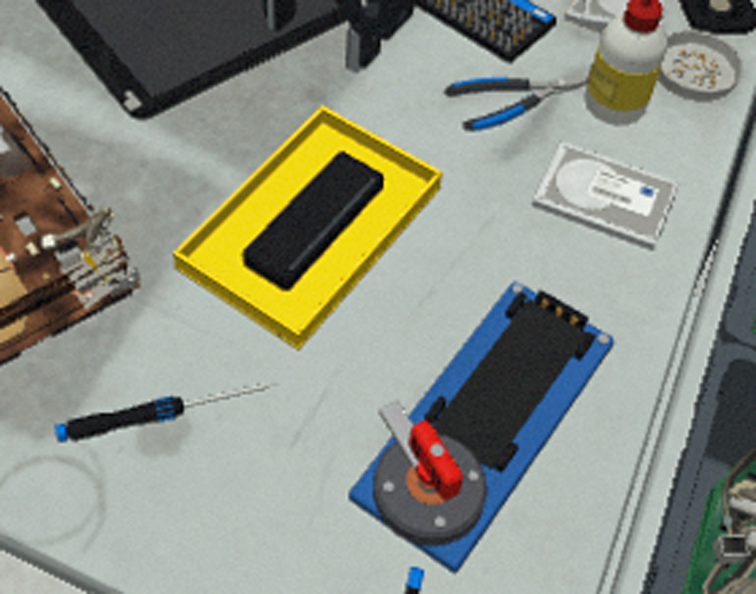

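The black battery lies flat inside the tray at (315,220). The tongue is clear at (395,420), and the screwdriver and drive are where they were. Handing in.

```bash
python3 -c "
from station import ctrl
print(ctrl.finish_job())"
```

```text
the job is handed in; nothing more can be done
None
```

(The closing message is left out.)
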